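Lock the slide centrifuge's rotor, then hold its sprung lid at the marked angle

ROBOT

A 6-joint arm with a two-finger parallel gripper is mounted at the origin on a cart in front of the work surface, level with it; the furniture and walls round the work are solid. World frame = base frame: x ahead of the robot, y to its left, z up, the work surface at z = 0. Lengths are in m, angles in degrees, forces in N, time in s.
With the tool pointing down it reaches from about 0.4 to 0.825 m from the base axis. Payload 7 kg.
Tool frame: the origin (TCP) lies midway between the tips of the shut fingers; the grasp point (between the pads) lies 19 mm behind it; z points along the fingers, y is the line along which they close (so a half turn about z gives the same grasp; the last joint's range is limited). The gripper opens to 88 mm and grips with 3 to 60 N. Pads are 19 mm wide; open, the fingers measure 130 mm over their backs; the gripper's body (78 mm by 193 mm) begins 47 mm behind the grasp point.
Start: joints at [80.048, 20.546, 0.682, 0, -70.136, -16.507], TCP at [0.301, 0.604, 0.204] pointing down, gripper open.
Joint ranges: [-176.03, 176.03], [-82.01, 121.73], [-58.28, 71.71], [-173.87, 95.51], [-174.79, -0.11], [-173.66, 173.66]. Speed limits (degrees/s): [136.94, 136.94, 172.46, 180, 180, 180].

INTERFACE

Orientations are given as [roll, pitch, yaw] about the fixed x, y, z axes, in that order (R = Rz(yaw) Ry(pitch) Rx(roll)).
In Python, from plant import r gives the robot as it stands. The module is installed in compiled form; this text tells all that it offers.
- The arm moves only by the tool play_rows, never from a script. Its argument "rows" is a list of rows, each an object with "slide": the shift along the tool's x, y, z as a fraction of full scale, a list of three; "delta_rot": the turn, a rotation vector about the tool's x, y, z as a fraction of full scale, a list of three; "fingers": the opening, from -1 (shut) to 1 (fully open). In form: [{"slide": [x, y, z], "delta_rot": [rx, ry, rz], "fingers": fingers}, ...]. A call has 1 to 8 rows; each row shifts and turns the commanded pose from where the row before left it, along the tool's axes as they then stand; what a row does not reach is not made up. Full scale, the value 1, is 0.15 m for a shift and 0.08 rad for a turn. A row lasts 1/8 s, in which the tool goes at most 62.5 mm and 10.7 degrees, less where a joint would pass 70% of its speed; a pose out of reach is approached as far as the arm can. A call with a number of a shift or a turn outside -1 to 1 is refused whole. A call with a gripper value outside its range is refused whole. The fingers move at their own pace and stop on an object; "squeeze" is the grip in N (left out, the last holds). Time passes only in rows, so rows that do not move let the fingers close. It gives the time, the measured TCP pose, the force, the opening and the grip force at its end, in the units of the state.
- r.get_state(): the state, without advancing time (a new reading comes with each control period).
- r.capture(name): name is "scene" or "top" or "wrist"; returns a dict with "image" (480x640x3 uint8, blue, green, red), "fx", "fy", "cx", "cy" (pixels), "distortion" ([k1, k2, p1, p2, k3] as OpenCV has them; the pictures are not rectified), "R" (3x3) and "t" (3): a world point X has camera coordinates R X + t; the wrist camera has in their place "T_tool_cam" (4x4, takes a point from camera to tool coordinates, whose origin is the TCP and whose axes are the flange's). Camera axes: x right, y down, z forward; pixel columns grow to the right and rows downward; lengths in m; the calibration is good to about 2 mm. A picture is of the moment at which its call begins: read the wrist's pose just before it. There is no depth.
- r.close_job(): hands the job in; it is judged then, once.
The state is a dict: "time_s": time; "joints": joint angles; "qd": joint speeds; "joint_torque": joint torques, N m; "tcp_pos": TCP position; "eef_rot": TCP orientation; "contact_force": force on the tool from outside, world axes, zero at the start; "moment": the same for the moment, N m; "gripper_width": finger opening in m; "gripper_force": force on a finger pad.
Only numpy, scipy, OpenCV 4.12 (cv2) and the standard library are available. Lean on these libraries where they do the work, as an engineer would, in place of code of your own. Each camera call takes 0.05 s, during which the arm holds its last target. There are 200 camera calls.

TASK

With the lid of the slide centrifuge on the black mat still shut, lock its rotor: turn the dark knurled collar clockwise (seen from above) until it stops with its white pointer at the red line. Then lift the sprung lid by its steel bar until the yellow pointer on its edge is level with the red clip on the arc beside it, and finish while still holding it there (it falls shut when let go). Leave the collar locked, the red clip where it is set and the things standing around undisturbed.

Things in the scene. Friction and masses are not known exactly. Their poses are not given: they have to be found in the camera images.
- centrifuge: white bench instrument, fixed, on a 5 mm black mat. Origin: on its underside (mat top) below the middle of the lid. Axes: z up, -x to its front (away from robot and partition), +y to the side with the angle arc. Case x -78..78, y -155..85, 82 mm high; lid over y -70..70, level collar deck y -155..-70. Partition (top 375 mm above the desk) stands 105 to 150 mm from the origin to +x.
- lid (a joint): angle of the lid, rad: 0 shut, grows as its front rises, stop at 1.4. The hinge line is parallel to the centrifuge's y axis through lid_hinge; a lid point at x = -a, z = b from the hinge when shut is at x = -a cos q + b sin q, z = a sin q + b cos q at angle q. A spring always pulls it shut: 2 to 4 N at the bar.
- lid_hinge (a point): point on the lid's hinge line, at the middle of the lid, 90 mm above the mat; centrifuge frame (70, 0, 90) mm. The arc (4 mm metal, y 76..81, radius 104 to 126 mm about the hinge line) stands up to 200 mm above the mat beside the lid.
- lid_bar (a point): middle of the lid's lifting bar: round steel, 12 mm diameter, parallel to the hinge line, 48 mm clear between its two posts, axis 38 mm above the lid's top face (free below), 10 mm behind the lid's front edge. Lid shut: 138 mm in front of the hinge line, 42 mm above it (centrifuge frame (-68, 0, 132) mm). It can turn between gripper pads as the lid rises. Moves with the lid.
- lid_pointer (a point): tip of the small yellow pointer on the lid's side edge, 115 mm from the hinge line at y = 72.5 mm, in the lid's mid plane. Moves with the lid.
- mark (a joint): angle at which the red clip is set on the arc, rad, measured as the lid's angle is: the lid is at the mark when lid equals it. 0.30 to 0.84 here; held by friction only, leave it as set.
- mark_point (a point): point of the red clip (36 x 11 x 6 mm, with a small thumb block) facing the lid, 115 mm from the hinge line at y = 72.5 mm: the yellow pointer's tip coincides with it when the lid is at the marked angle.
- collar (a joint): angle of the lock collar, rad: 0 fully unlocked, grows clockwise seen from above, 1.25 locked (stop, white pointer at the red line that points to the instrument's front). Light friction (0.04 N m), stays where it is left.
- collar_grip (a point): grip point on the vertical axis of the collar, a knurled dark ring 44 mm in diameter, 16 to 48 mm above the deck, round a fixed neck that rises 5 mm more; the point is 36 mm above the deck, centrifuge frame (-28, -113, 118) mm. Below the ring: a 53 mm flange (6 to 12 mm above the deck) and the white pointer, reaching 36 mm from the axis.
- specimen_jar_4: plastic specimen jar with a blue screw cap, 46 mm across, 68 mm tall; a bystander, stands loose near the work; origin at the centre of its underside
- oil_bottle: amber dropper bottle with a black cap, 25 mm across, 66 mm tall; a bystander, stands loose near the work; origin at the centre of its underside
- cassette_5: pale green perforated tissue cassette, 28x41x7 mm; a bystander, stands loose near the work; origin at the centre of its underside
- cassette_1: pink perforated tissue cassette, 28x41x7 mm; a bystander, stands loose near the work; origin at the centre of its underside

How it is judged:
By the outcome, as a careful person would: the job done as asked, in the order asked, and still so for the second after the job is handed in, while the arm keeps its last pose, push and grip.
It also fails if it takes over 42 s, if anything falls off the work surface, if the arm or the gripper's body presses on something with over 40 N, if the wrist force passes 120 N, or if a joint passes its speed limit or range.

## Working session

There is one attempt and no reset: what is moved stays moved. The work goes in short steps, Python scripts to look and compute and a tool call to move; the robot and the scene stay as the last step left them, time stands still between calls to the robot, and variables do not carry over. Pictures are saved under pics/ and viewed, at most 10 in all, crops included, and the job is handed in when it is done.

Besides the shell and the picture viewer there is one more tool, called after "Call:" as name(argument=value, ...), one argument or row to a line, values as JSON. play_rows: Moves the arm, as the interface text tells. Shift numbers are shares of 0.15 m and turn numbers shares of 0.08 rad, none past 1 either way. Its arguments: {"type":"object","properties":{"rows":{"type":"array"},"squeeze":{"type":"number"}},"required":["rows"]}

```bash
mkdir -p pics
cat > h.py <<'E'
import numpy as np, cv2, pickle
from scipy.spatial.transform import Rotation as Ro
from plant import r
def cap(n,save=None):
    s=r.get_state(); c=r.capture(n)
    if 'R' not in c or n=='wrist':
        T=np.eye(4); T[:3,:3]=Ro.from_euler('xyz',s['eef_rot'],degrees=True).as_matrix(); T[:3,3]=s['tcp_pos']
        M=np.linalg.inv(T@np.array(c['T_tool_cam'])); c['R'],c['t']=M[:3,:3],M[:3,3]
    c['R']=np.array(c['R']);c['t']=np.array(c['t']).ravel()
    c['K']=np.array([[c['fx'],0,c['cx']],[0,c['fy'],c['cy']],[0,0,1.]])
    if save: cv2.imwrite(f'pics/{save}.png',c['image']); pickle.dump(c,open(f'pics/{save}.pkl','wb'))
    return c
def ray(c,uv):
    p=cv2.undistortPoints(np.array([[uv]],float),c['K'],np.array(c['distortion'],float))[0,0]
    return -c['R'].T@c['t'], c['R'].T@np.array([p[0],p[1],1])
def onz(c,uv,z):
    o,d=ray(c,uv); return o+d*(z-o[2])/d[2]
def tri(cs,uvs):
    A=0;b=0
    for c,u in zip(cs,uvs):
        o,d=ray(c,u); d/=np.linalg.norm(d); P=np.eye(3)-np.outer(d,d); A=A+P;b=b+P@o
    return np.linalg.solve(A,b)
def proj(c,X):
    return cv2.projectPoints(np.array(X,float).reshape(-1,3),cv2.Rodrigues(c['R'])[0],c['t'],c['K'],np.array(c['distortion'],float))[0][:,0]
E
python3 - <<'E'
from h import *
a=cap('scene','s0');b=cap('top','t0');cap('wrist','w0')
for c in(a,b): print(-c['R'].T@c['t'], c['R'][2])
print(r.get_state())
E
```

```text
[ 0.0356517  -0.91211757  0.46863551] [ 0.65800677  0.6182749  -0.42984094]
[ 0.52239214 -0.39195261  0.97586554] [ 0.08052089  0.02515479 -0.99643546]
{'time_s': 0.15, 'joints': array([ 8.00506141e+01,  2.05828811e+01,  6.48077144e-01, -1.37772794e-02,
       -7.01362404e+01, -1.65071719e+01]), 'qd': array([-0.07721068, -0.11718049,  0.14021342,  0.07372499,  0.02003715,
       -0.02257965]), 'joint_torque': array([ 7.69857888e-05, -5.83272278e+01,  2.93288988e+01,  7.00117886e+00,
        8.72893754e-03, -1.03341513e-04]), 'tcp_pos': array([0.3005807 , 0.60395823, 0.20334787]), 'eef_rot': array([ 1.79928203e+02, -7.76843095e-03, -2.64612423e+01]), 'contact_force': array([ 0.50157282, -0.16281224,  0.3632329 ]), 'moment': array([ 0.01552115, -0.01815332, -0.01714003]), 'gripper_force': 0.0, 'gripper_width': 0.08759872624494068}
```

View pics/s0.png

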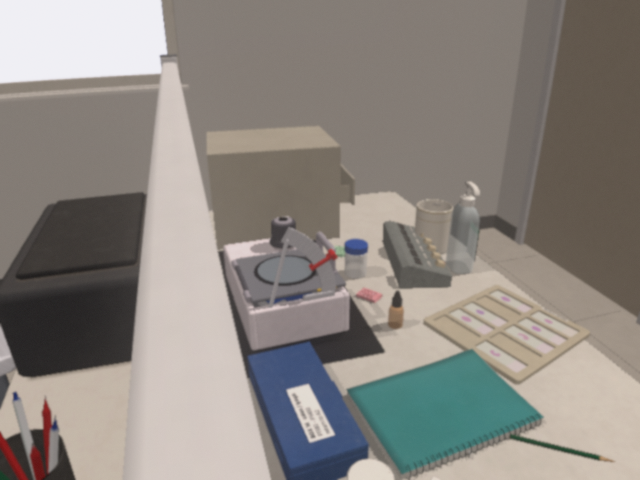

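View pics/t0.png

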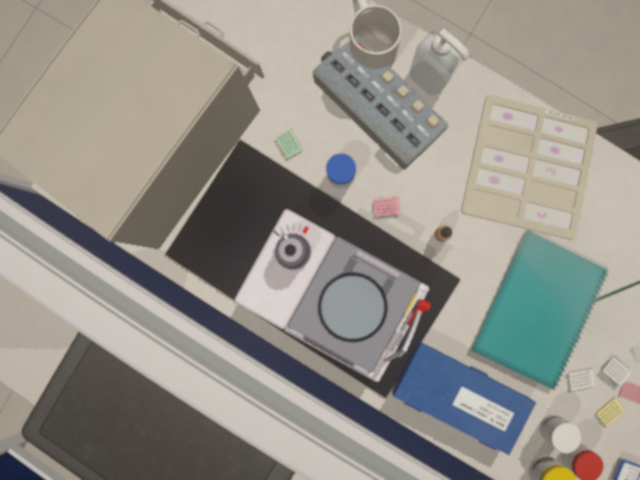

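Run:
```python
from h import *
c=pickle.load(open('pics/t0.pkl','rb'))
P={'collar':((291,250),.14),'case_front_left':((285,211),.087),'case_back_left':((238,300),.087),'glass':((353,306),.099),'front_right':((428,287),.087),'back_right':((383,380),.087),'jar':((341,169),.068),'oil':((445,233),.066),'pink':((386,207),.007),'green':((289,144),.007),
'part_a':((0,190),.375),'part_b':((490,478),.375),'box1':((155,0),.0),'boxtop':((258,72),.3),'boxc':((115,240),.3)}
for k,(u,z) in P.items(): print(k,onz(c,u,z).round(3))
im=cv2.resize(c['image'][180:400,210:450],None,fx=2.5,fy=2.5,interpolation=cv2.INTER_CUBIC);cv2.imwrite('pics/t0c.png',im)
```

```text
collar [ 0.56  -0.319  0.14 ]
case_front_left [ 0.619 -0.303  0.087]
case_back_left [ 0.488 -0.24   0.087]
glass [ 0.485 -0.406  0.099]
front_right [ 0.515 -0.513  0.087]
back_right [ 0.38  -0.452  0.087]
jar [ 0.686 -0.383  0.068]
oil [ 0.595 -0.54   0.066]
pink [ 0.638 -0.455  0.007]
green [ 0.736 -0.298  0.007]
part_a [ 0.602 -0.031  0.375]
part_b [ 0.332 -0.54   0.375]
box1 [ 0.986 -0.057  0.   ]
boxtop [ 0.754 -0.288  0.3  ]
boxc [ 0.558 -0.133  0.3  ]
```

View pics/t0c.png

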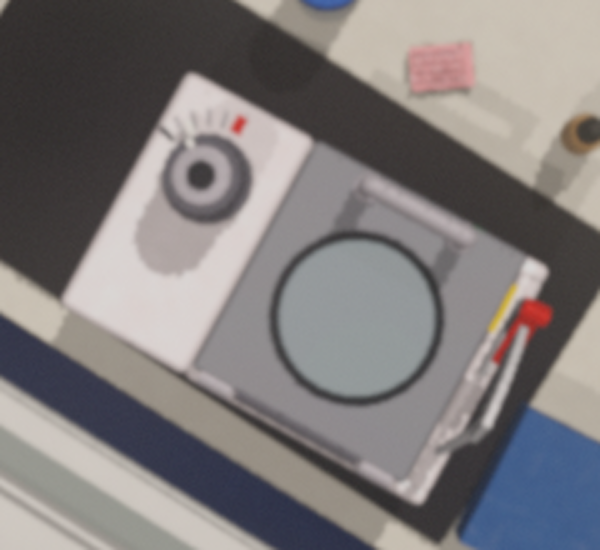

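Run:
```python
from h import *
t=pickle.load(open('pics/t0.pkl','rb'));s=pickle.load(open('pics/s0.pkl','rb'))
print('box',tri([t,s],[(240,70),(338,147)]),tri([t,s],[(110,240),(207,140)]))
fx=np.array([.9,-.433,0]);fx/=np.linalg.norm(fx);X=-fx;Y=np.cross([0,0,1],X);O=np.array([.486,-.409,.005])
# collar pointer angle
for nm,uv,z in(('ptr',(210+185/2.5,180+138/2.5),.098),('ptrtip',(210+163/2.5,180+127/2.5),.09),('red',(210+240/2.5,180+125/2.5),.087)):
    p=onz(t,uv,z)-O; q=np.array([p@X,p@Y,0])-[-.028,-.113,0]; print(nm,q, np.degrees(np.arctan2(-q[1],-q[0])))
print('bar',onz(t,(377.6,264.4),.137), O+.132*np.array([0,0,1])-.068*X)
# red clip & yellow blobs
for c,n in((t,'t'),(s,'s')):
    h=cv2.cvtColor(c['image'],cv2.COLOR_BGR2HSV)
    u0=proj(c,O+.0725*Y+.1*np.array([0,0,1]))[0]
    for k,m in (('red',((h[...,0]<8)|(h[...,0]>172))&(h[...,1]>150)&(h[...,2]>80)),('yel',(abs(h[...,0]-26.)<7)&(h[...,1]>120))):
        yy,xx=np.nonzero(m); g=np.hypot(xx-u0[0],yy-u0[1])<60; xx,yy=xx[g],yy[g]
        if len(xx)==0: print(n,k,'none');continue
        print(n,k,len(xx),'min-x',(xx.min(),yy[xx.argmin()]),'max-x',(xx.max(),yy[xx.argmax()]),'min-y',(xx[yy.argmin()],yy.min()),'max-y',(xx[yy.argmax()],yy.max()))
        for uv in {(xx.min(),yy[xx.argmin()]),(xx.max(),yy[xx.argmax()])}:
            o,d=ray(c,uv); l=(.0725-(o-O)@Y)/(d@Y); p=o+l*d-O; a,b=.07-p@X,p[2]-.09; print('  ',uv,'r',np.hypot(a,b),'ang',np.arctan2(b,a))
```

```text
box [ 0.78446988 -0.250175    0.2165795 ] [ 0.55943583 -0.10552568  0.24790792]
ptr [-0.01379464 -0.02333999  0.        ] 59.415631434670296
ptrtip [-0.01373006 -0.03862504  0.        ] 70.4312060575804
red [-0.03535738  0.00024364  0.        ] -0.3948066450828283
bar [ 0.54388732 -0.43696897  0.137     ] [ 0.54727698 -0.43848104  0.137     ]
t red 147 min-x (np.int64(408), np.int64(322)) max-x (np.int64(430), np.int64(304)) min-y (np.int64(420), np.int64(301)) max-y (np.int64(408), np.int64(323))
   (np.int64(408), np.int64(322)) r 0.0929719142203109 ang 0.44911029155300375
   (np.int64(430), np.int64(304)) r 0.1897401366075661 ang 0.9128877282634931
t yel 40 min-x (np.int64(406), np.int64(310)) max-x (np.int64(415), np.int64(294)) min-y (np.int64(415), np.int64(294)) max-y (np.int64(406), np.int64(311))
   (np.int64(406), np.int64(310)) r 0.10814776983754008 ang -0.45533951012892404
   (np.int64(415), np.int64(294)) r 0.1298114101407413 ang -0.2920421065258593
s red 79 min-x (np.int64(311), np.int64(266)) max-x (np.int64(335), np.int64(256)) min-y (np.int64(330), np.int64(250)) max-y (np.int64(312), np.int64(268))
   (np.int64(311), np.int64(266)) r 0.0956182502260001 ang 0.5043562590816492
   (np.int64(335), np.int64(256)) r 0.1330354607334054 ang 0.42993870723436595
s yel 4 min-x (np.int64(318), np.int64(289)) max-x (np.int64(319), np.int64(289)) min-y (np.int64(318), np.int64(289)) max-y (np.int64(318), np.int64(290))
   (np.int64(318), np.int64(289)) r 0.09429556197866211 ang 0.05837877509511021
   (np.int64(319), np.int64(289)) r 0.09585463999214845 ang 0.05383513013104439
```

Call:
play_rows(
  rows=[
    {"slide": [0,0,-0.4],"delta_rot": [0,0,0],"fingers": 1},
    {"slide": [0,0,-0.4],"delta_rot": [0,0,0],"fingers": 1},
    {"slide": [0,0,-0.4],"delta_rot": [0,0,0],"fingers": 1},
    {"slide": [0,0,-0.4],"delta_rot": [0,0,0],"fingers": 1},
    {"slide": [0,0,-0.4],"delta_rot": [0,0,0],"fingers": 1},
  ],
)

```text
time_s: 0.78
tcp_pos: [0.3006, 0.6037, 0.5061]
eef_rot: [-180.0, 0.0, -26.5]
contact_force: [0.6, 1.7, -0.2]
gripper_width: 0.0876
gripper_force: 0.0
```

Call:
play_rows(
  rows=[
    {"slide": [0.268,0.296,0],"delta_rot": [0,0,0],"fingers": 1},
    {"slide": [0.268,0.296,0],"delta_rot": [0,0,0],"fingers": 1},
    {"slide": [0.268,0.296,0],"delta_rot": [0,0,0],"fingers": 1},
    {"slide": [0.268,0.296,0],"delta_rot": [0,0,0],"fingers": 1},
    {"slide": [0.268,0.296,0],"delta_rot": [0,0,0],"fingers": 1},
    {"slide": [0.268,0.296,0],"delta_rot": [0,0,0],"fingers": 1},
    {"slide": [0.268,0.296,0],"delta_rot": [0,0,0],"fingers": 1},
    {"slide": [0.268,0.296,0],"delta_rot": [0,0,0],"fingers": 1},
  ],
)

```text
time_s: 1.78
tcp_pos: [0.4303, 0.141, 0.5042]
eef_rot: [-180.0, -0.0, -26.4]
contact_force: [1.3, 0.6, -0.3]
gripper_width: 0.0876
gripper_force: 0.0
```

Call:
play_rows(
  rows=[
    {"slide": [0.268,0.296,0],"delta_rot": [0,0,0],"fingers": 1},
    {"slide": [0.268,0.296,0],"delta_rot": [0,0,0],"fingers": 1},
    {"slide": [0.268,0.296,0],"delta_rot": [0,0,0],"fingers": 1},
    {"slide": [0.268,0.296,0],"delta_rot": [0,0,0],"fingers": 1},
    {"slide": [0.268,0.296,0],"delta_rot": [0,0,0],"fingers": 1},
    {"slide": [0.268,0.296,0],"delta_rot": [0,0,0],"fingers": 1},
    {"slide": [0.268,0.296,0],"delta_rot": [0,0,0],"fingers": 1},
    {"slide": [0.268,0.296,0],"delta_rot": [0,0,0],"fingers": 1},
  ],
)

```text
time_s: 2.78
tcp_pos: [0.5602, -0.3203, 0.5038]
eef_rot: [-180.0, 0.0, -26.5]
contact_force: [1.3, 1.5, 1.4]
gripper_width: 0.0876
gripper_force: 0.0
```

Run:
```python
from h import *
cap('wrist','w1'); s=r.get_state(); print(s['tcp_pos'],s['eef_rot'],s['joints'],s['time_s'])
```

```text
[ 0.56109673 -0.32574075  0.50007828] [179.84820316   0.32258049 -26.65507586] [-1.28963287e+01  1.70205672e+01  3.28328313e+01  7.36308869e-02
 -1.06161678e+02  7.62619596e+01] 2.825
```

View pics/w1.png

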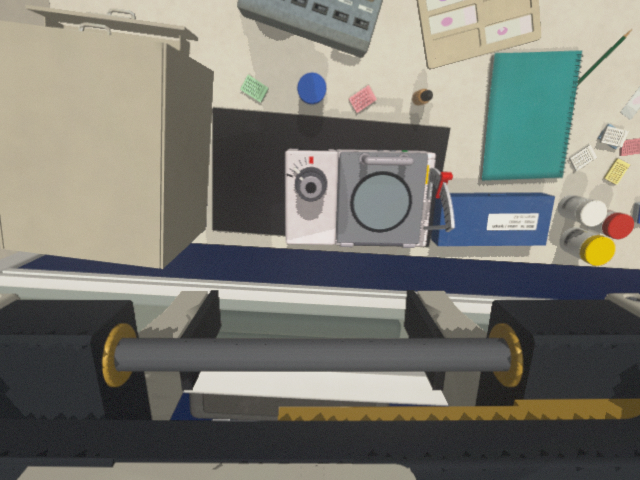

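Run:
```python
from h import *
w=pickle.load(open('pics/w1.pkl','rb'));print(-w['R'].T@w['t'])
for n,uv,z in(('collar',(310.5,187.5),.14),('glass',(381.5,201.5),.099),('barL',(364,159),.137),('barR',(411,161),.137),('FL',(285,151),.087),('BL',(286,246),.087)): print(n,onz(w,uv,z).round(4))
im=cv2.resize(w['image'][130:260,270:470],None,fx=4,fy=4,interpolation=cv2.INTER_CUBIC);cv2.imwrite('pics/w1c.png',im)
```

```text
[ 0.63194046 -0.35688711  0.68514651]
collar [ 0.5596 -0.3189  0.14  ]
glass [ 0.4833 -0.4083  0.099 ]
barL [ 0.5617 -0.4069  0.137 ]
barR [ 0.5287 -0.4672  0.137 ]
FL [ 0.622  -0.3049  0.087 ]
BL [ 0.4821 -0.2335  0.087 ]
```

View pics/w1c.png

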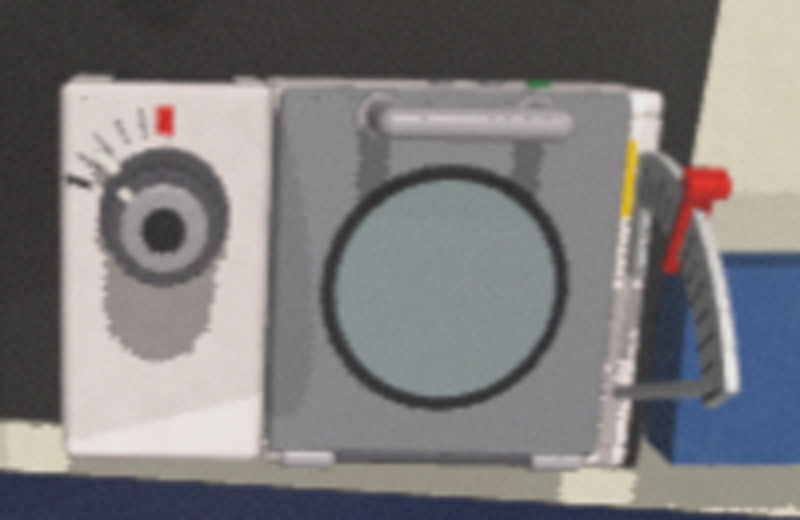

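Call:
play_rows(
  rows=[
    {"slide": [0,0,0.38],"delta_rot": [0,0,0],"fingers": 0.6},
    {"slide": [0,0,0.38],"delta_rot": [0,0,0],"fingers": 0.6},
    {"slide": [0,0,0.38],"delta_rot": [0,0,0],"fingers": 0.6},
    {"slide": [0,0,0.38],"delta_rot": [0,0,0],"fingers": 0.6},
    {"slide": [0,0,0.38],"delta_rot": [0,0,0],"fingers": 0.6},
    {"slide": [0,0,0.1],"delta_rot": [0,0,0],"fingers": 0.6},
    {"slide": [0,0,0],"delta_rot": [0,0,0],"fingers": 0.6},
    {"slide": [0,0,0],"delta_rot": [0,0,0],"fingers": 0.6},
  ],
)

```text
time_s: 3.82
tcp_pos: [0.5616, -0.3189, 0.2069]
eef_rot: [-180.0, -0.2, -26.4]
contact_force: [0.7, 0.5, -0.3]
gripper_width: 0.0702
gripper_force: 0.0
```

Run:
```python
from h import *
w=cap('wrist','w2'); s=r.get_state(); print(s['tcp_pos'],s['eef_rot'],s['joints'],s['contact_force'])
print(proj(w,[.5596,-.319,.14]),proj(w,[.545,-.437,.137]))
```

```text
[ 0.56146601 -0.31884578  0.2068216 ] [-179.97770746   -0.2328295   -26.44577112] [-1.22879712e+01  1.75688165e+01 -3.29333800e+00  3.78704555e-02
 -6.89066396e+01  7.58286876e+01] [0.45289795 0.58110093 0.24229826]
[[311.8429843  251.45204511]] [[474.84028523 195.60397933]]
```

View pics/w2.png

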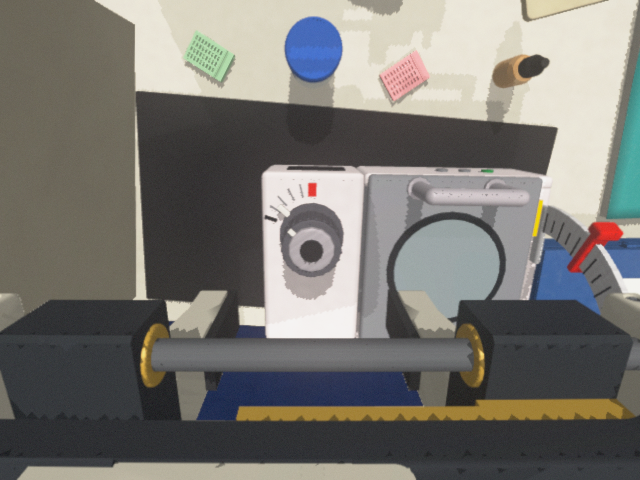

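Call:
play_rows(
  rows=[
    {"slide": [-0.011,0.004,0.33],"delta_rot": [0,0,0],"fingers": 0.6},
    {"slide": [0,0,0.33],"delta_rot": [0,0,0],"fingers": 0.6},
    {"slide": [0,0,0],"delta_rot": [0,0,0],"fingers": 0.6},
    {"slide": [0,0,0],"delta_rot": [0,0,0],"fingers": -0.3},
    {"slide": [0,0,0],"delta_rot": [0,0,0],"fingers": -0.3},
    {"slide": [0,0,0],"delta_rot": [0,0,0],"fingers": -0.3},
    {"slide": [0,0,0],"delta_rot": [0,0,0],"fingers": -0.3},
  ],
  squeeze=20,
)

```text
time_s: 4.75
tcp_pos: [0.56, -0.3175, 0.107]
eef_rot: [-179.9, -0.2, -26.4]
contact_force: [0.9, 5.0, 5.9]
gripper_width: 0.0426
gripper_force: 20.0
```

Call:
play_rows(
  rows=[
    {"slide": [0,0,0],"delta_rot": [0,0,1],"fingers": -0.3},
    {"slide": [0,0,0],"delta_rot": [0,0,1],"fingers": -0.3},
    {"slide": [0,0,0],"delta_rot": [0,0,1],"fingers": -0.3},
    {"slide": [0,0,0],"delta_rot": [0,0,1],"fingers": -0.3},
    {"slide": [0,0,0],"delta_rot": [0,0,1],"fingers": -0.3},
    {"slide": [0,0,0],"delta_rot": [0,0,1],"fingers": -0.3},
    {"slide": [0,0,0],"delta_rot": [0,0,1],"fingers": -0.3},
    {"slide": [0,0,0],"delta_rot": [0,0,1],"fingers": -0.3},
  ],
)

```text
time_s: 5.75
tcp_pos: [0.5605, -0.317, 0.1069]
eef_rot: [-179.8, -0.1, -63.2]
contact_force: [2.7, 8.5, 5.1]
gripper_width: 0.0425
gripper_force: 20.0
```

Run:
```python
from h import *
s=r.get_state(); print(s['tcp_pos'],s['eef_rot'],s['contact_force'],s['moment'],s['gripper_width'])
```

```text
[ 0.56046613 -0.31704716  0.10693427] [-1.79763705e+02 -9.73528487e-02 -6.32310820e+01] [2.70739555 8.523165   5.05111794] [ 2.9882629  -1.05952138  0.03418299] 0.04248447938361737
```

Call:
play_rows(
  rows=[
    {"slide": [0,0,0],"delta_rot": [0,0,1],"fingers": -0.3},
    {"slide": [0,0,0],"delta_rot": [0,0,1],"fingers": -0.3},
    {"slide": [0,0,0],"delta_rot": [0,0,1],"fingers": -0.3},
    {"slide": [0,0,0],"delta_rot": [0,0,1],"fingers": -0.3},
    {"slide": [0,0,0],"delta_rot": [0,0,0.8],"fingers": -0.3},
  ],
)

```text
time_s: 6.38
tcp_pos: [0.561, -0.3177, 0.107]
eef_rot: [-179.7, -0.1, -85.1]
contact_force: [4.5, 4.8, 2.1]
gripper_width: 0.0422
gripper_force: 20.0
```

Run:
```python
from h import *
s=r.get_state(); print(s['tcp_pos'],s['eef_rot'],s['contact_force'],s['moment'],s['gripper_width'])
```

```text
[ 0.56096464 -0.31773679  0.10695366] [-1.79713317e+02 -7.72449145e-02 -8.51463461e+01] [4.5440902  4.80305367 2.0811394 ] [ 1.95131015 -1.64197298  0.66657999] 0.04220966852299397
```

Call:
play_rows(
  rows=[
    {"slide": [0,0,0],"delta_rot": [0,0,0.4],"fingers": -0.3},
    {"slide": [0,0,0],"delta_rot": [0,0,0],"fingers": -0.3},
    {"slide": [0,0,0],"delta_rot": [0,0,0],"fingers": 0.6},
    {"slide": [0,0,0],"delta_rot": [0,0,0],"fingers": 0.6},
    {"slide": [0,0,0],"delta_rot": [0,0,0],"fingers": 0.6},
    {"slide": [0,0,-0.33],"delta_rot": [0,0,0],"fingers": 0.6},
    {"slide": [0,0,-0.33],"delta_rot": [0,0,0],"fingers": 0.6},
    {"slide": [0,0,0],"delta_rot": [0,0,0],"fingers": 0.6},
  ],
)

```text
time_s: 7.38
tcp_pos: [0.5604, -0.3193, 0.209]
eef_rot: [-179.6, -0.2, -87.0]
contact_force: [0.4, -0.0, -1.1]
gripper_width: 0.07
gripper_force: 0.0
```

Run:
```python
from h import *
s=r.get_state(); print(s['tcp_pos'],s['eef_rot'],s['contact_force'],s['gripper_width'],s['time_s'])
cap('wrist','w3');t=cap('top','t3');print(proj(t,[.5596,-.319,.14]))
a=cv2.imread('pics/w3.png');b=cv2.resize(t['image'][200:340,250:450],(640,448),interpolation=cv2.INTER_CUBIC)
cv2.imwrite('pics/c3.png',cv2.resize(np.vstack([a,b]),None,fx=.64,fy=.64,interpolation=cv2.INTER_AREA))
```

```text
[ 0.56040151 -0.31933381  0.20898781] [-179.58949872   -0.19388561  -86.95535727] [ 0.4456132  -0.02689866 -1.09346987] 0.07002310287404138 7.375
[[291.19656876 250.28290239]]
```

View pics/c3.png

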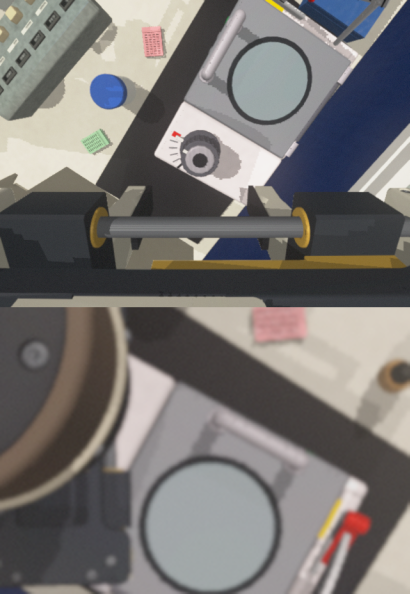

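Call:
play_rows(
  rows=[
    {"slide": [0.39,0.071,0],"delta_rot": [0,0,0],"fingers": 0.4},
    {"slide": [0.39,0.071,0],"delta_rot": [0,0,0],"fingers": 0.4},
    {"slide": [0,0,0],"delta_rot": [0,0,1],"fingers": 0.4},
    {"slide": [0,0,0],"delta_rot": [0,0,1],"fingers": 0.4},
    {"slide": [0,0,0],"delta_rot": [0,0,1],"fingers": 0.4},
    {"slide": [0,0,0],"delta_rot": [0,0,1],"fingers": 0.4},
    {"slide": [0,0,0],"delta_rot": [0,0,1],"fingers": 0.4},
    {"slide": [0,0,0],"delta_rot": [0,0,1],"fingers": 0.4},
  ],
)

```text
time_s: 8.48
tcp_pos: [0.5423, -0.4357, 0.2019]
eef_rot: [179.8, 0.0, -114.6]
contact_force: [0.0, -0.0, -1.4]
gripper_width: 0.0616
gripper_force: 0.0
```

Call:
play_rows(
  rows=[
    {"slide": [0,0,0],"delta_rot": [0,0,0.45],"fingers": 0.4},
    {"slide": [0,0,0],"delta_rot": [0,0,0],"fingers": 0.4},
  ],
)

```text
time_s: 8.72
tcp_pos: [0.5429, -0.4359, 0.2031]
eef_rot: [179.9, -0.0, -116.5]
contact_force: [-0.3, -0.4, -0.2]
gripper_width: 0.0615
gripper_force: 0.0
```

Run:
```python
from h import *
s=r.get_state(); print(s['tcp_pos'],s['eef_rot'],s['contact_force'],s['gripper_width'],s['time_s'],s['joints'])
w=cap('wrist','w4');cap('scene','s4');t=cap('top','t4')
print(proj(w,[[.5455,-.4375,.137],[.5596,-.319,.14],[.561,-.407,.137],[.529,-.467,.137]]))
im=np.hstack([w['image'][:400], cv2.resize(t['image'][200:300,250:290],(160,400),interpolation=cv2.INTER_CUBIC)])
cv2.imwrite('pics/c4.png',im)
```

```text
[ 0.54285271 -0.43590809  0.20305963] [ 1.79909509e+02 -2.74077968e-05 -1.16490490e+02] [-0.30042643 -0.38205297 -0.18527618] 0.061503788477730234 8.725 [-2.27764168e+01  2.26235979e+01  3.68176001e+00 -6.16512130e-03
 -7.11484649e+01 -3.71207684e+00]
[[307.08156659 250.71964329]
 [358.41092452 386.82988891]
 [306.8800333  294.9922947 ]
 [309.27767207 203.50689996]]
```

View pics/c4.png

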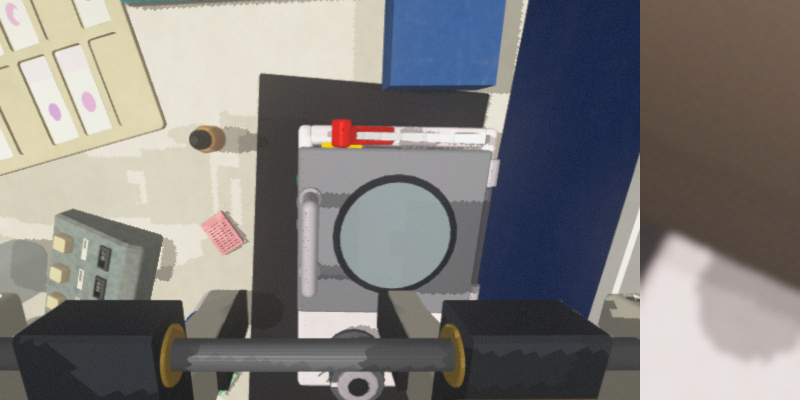

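Run:
```python
from h import *
w=pickle.load(open('pics/w4.pkl','rb'))
for u in((311,192),(309,293),(310,243)): print(onz(w,u,.137))
R=Ro.from_euler('xyz',[180,0,-116.5],degrees=True).as_matrix()
d=onz(w,(310,243),.137)-[.5429,-.4359,.137]; print(R.T@d/.15, (.203-.116)/.15)
```

```text
[ 0.52445167 -0.47349706  0.137     ]
[ 0.55889173 -0.40773391  0.137     ]
[ 0.54110505 -0.44168167  0.137     ]
[ 3.98341321e-02 -6.48936504e-03 -7.94718012e-19] 0.5800000000000001
```

Call:
play_rows(
  rows=[
    {"slide": [0.03,0,0.287],"delta_rot": [0,0,0],"fingers": 0.4},
    {"slide": [0,0,0.287],"delta_rot": [0,0,0],"fingers": 0.4},
    {"slide": [0,0,0],"delta_rot": [0,0,0],"fingers": 0.4},
    {"slide": [0,0,0],"delta_rot": [0,0,0],"fingers": -1},
    {"slide": [0,0,0],"delta_rot": [0,0,0],"fingers": -1},
    {"slide": [0,0,0],"delta_rot": [0,0,0],"fingers": -1},
    {"slide": [0,0,0],"delta_rot": [0,0,0],"fingers": -1},
    {"slide": [0,0,0],"delta_rot": [0,0,0],"fingers": -1},
  ],
  squeeze=25,
)

```text
time_s: 9.88
tcp_pos: [0.5413, -0.4401, 0.1183]
eef_rot: [-180.0, 0.0, -116.5]
contact_force: [-0.5, 0.8, -0.7]
gripper_width: 0.0169
gripper_force: 0.0
```

Run:
```python
from h import *
s=r.get_state(); print(s['tcp_pos'],s['eef_rot'],s['contact_force'],s['gripper_width'],s['gripper_force'],s['time_s'])
t=pickle.load(open('pics/t4.pkl','rb'))
# mark: red clip's centreline in the wrist & scene view, before lifting
O=np.array([.485,-.409,.005]);yw=np.radians(153.2);X=np.array([np.cos(yw),np.sin(yw),0]);Y=np.array([-X[1],X[0],0])
for n in('w1','w2','w4','s4','t0'):
    c=pickle.load(open(f'pics/{n}.pkl','rb')); h=cv2.cvtColor(c['image'],cv2.COLOR_BGR2HSV)
    m=(((h[...,0]<8)|(h[...,0]>172))&(h[...,1]>150)&(h[...,2]>80)).astype(np.uint8)
    P=O+X*(.07-.115*np.cos(.47))+Y*.0725+np.array([0,0,.09+.115*np.sin(.47)]); u0=proj(c,P)[0]
    k,l,st,ce=cv2.connectedComponentsWithStats(m); i=[j for j in range(1,k) if np.hypot(*(ce[j]-u0))<40 and st[j,4]>30]
    print(n,'pred .47',u0.round(1),[(st[j].tolist(),ce[j].round(1).tolist()) for j in i])
```

```text
[ 0.54130313 -0.4401264   0.1182915 ] [-1.79976648e+02  3.42820737e-04 -1.16525038e+02] [-0.53093477  0.81929161 -0.71350773] 0.016918234468576 0.0 9.875
w1 pred .47 [438.4 184.7] [([436, 172, 17, 26, 136], [443.5, 180.5])]
w2 pred .47 [581.1 247.3] [([568, 222, 55, 50, 867], [596.0, 241.2])]
w4 pred .47 [362.3 142.5] [([332, 119, 62, 28, 920], [353.1, 133.0])]
s4 pred .47 [322.  260.8] [([311, 250, 25, 19, 84], [325.3, 258.3])]
t0 pred .47 [415.2 312. ] [([408, 301, 23, 23, 147], [421.0, 308.0])]
```

Call:
play_rows(
  rows=[
    {"slide": [0,0,0],"delta_rot": [0,0,0],"fingers": -1},
    {"slide": [0,0,0],"delta_rot": [0,0,0],"fingers": -1},
    {"slide": [0,0.015,-0.046],"delta_rot": [0,0,0],"fingers": -1},
    {"slide": [0,0.018,-0.045],"delta_rot": [0,0,0],"fingers": -1},
    {"slide": [0,0.02,-0.044],"delta_rot": [0,0,0],"fingers": -1},
    {"slide": [0,0.021,-0.043],"delta_rot": [0,0,0],"fingers": -1},
  ],
)

```text
time_s: 10.62
tcp_pos: [0.5309, -0.435, 0.1451]
eef_rot: [180.0, 0.0, -116.5]
contact_force: [0.2, 0.7, 0.2]
gripper_width: 0.0007
gripper_force: 0.0
```

Run:
```python
from h import *
w=cap('wrist','w5');s=cap('scene','s5')
print(proj(w,[[.541,-.44,.137]]),proj(s,[[.541,-.44,.137]]))
a=cv2.resize(s['image'][210:330,220:380],(800,600),interpolation=cv2.INTER_CUBIC)
b=cv2.resize(w['image'],(400,300),interpolation=cv2.INTER_AREA)
cv2.imwrite('pics/c5.png',np.vstack([cv2.resize(a,(400,300)),b]))
```

```text
[[291.24975505 283.70111588]] [[325.68467216 244.09367558]]
```

View pics/c5.png

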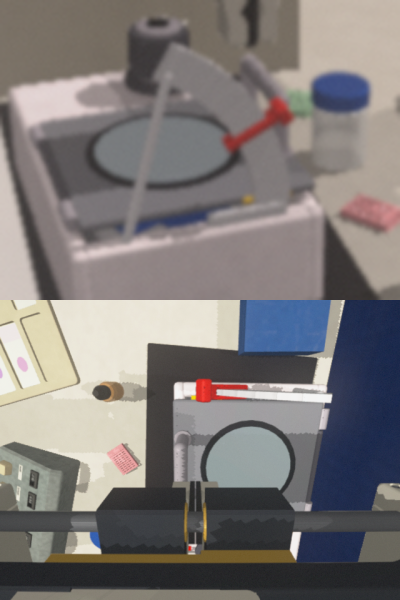

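Run:
```python
from h import *
st=r.get_state();T=np.array(st['tcp_pos']);print(T,st['eef_rot'],st['contact_force'],st['gripper_width'])
R=Ro.from_euler('xyz',st['eef_rot'],degrees=True).as_matrix()
w=pickle.load(open('pics/w5.pkl','rb'));s=pickle.load(open('pics/s5.pkl','rb'));s0=pickle.load(open('pics/s0.pkl','rb'));t=cap('top','t5')
print(np.array(r.capture('wrist')['T_tool_cam']).round(4))
for n,c in(('w',w),('s',s),('t',t)): print(n,'tcp',proj(c,T),'body',proj(c,T-R[:,2]*.066))
d=cv2.absdiff(s['image'],s0['image']).max(2)>40
d=cv2.morphologyEx(d.astype(np.uint8),cv2.MORPH_OPEN,np.ones((3,3)))
k,l,stt,ce=cv2.connectedComponentsWithStats(d)
for j in range(1,k):
    if stt[j,4]>60: print(stt[j])
a=cv2.resize(s['image'][100:320,200:400],(600,660))[:600]
b=w['image'][180:420,210:410]
cv2.imwrite('pics/c6.png',np.hstack([a,np.vstack([b,np.zeros((360,200,3),np.uint8)])]))
```

```text
[ 0.53134231 -0.43523526  0.14582027] [-1.79925319e+02 -5.68887371e-03 -1.16526464e+02] [-0.24705261 -0.50471835  0.36021997] 0.0002817833663184277
[[ 6.000e-04 -9.551e-01 -2.964e-01  8.160e-02]
 [ 1.000e+00  5.000e-04  1.000e-04  3.000e-04]
 [ 0.000e+00 -2.964e-01  9.551e-01 -1.814e-01]
 [ 0.000e+00  0.000e+00  0.000e+00  1.000e+00]]
w tcp [[310.5357027  290.19533452]] body [[310.06358227 365.51526543]]
s tcp [[319.30648915 240.10440685]] body [[318.98803153 200.85273105]]
t tcp [[376.43536209 273.54097689]] body [[379.19344101 273.10159808]]
[280   0  74   6 355]
[  250    10   137   184 10641]
[353 174  24   8 132]
[318 199   5  28 110]
[  0 327  11  35 237]
[ 10 363 120  24 660]
```

Call:
play_rows(
  rows=[
    {"slide": [0,0,-0.25],"delta_rot": [0,0,0],"fingers": 0},
    {"slide": [0.013,-0.074,-0.05],"delta_rot": [0,0,0],"fingers": 0},
    {"slide": [0,0,0],"delta_rot": [0,0,0],"fingers": 0},
    {"slide": [0,0,0],"delta_rot": [0,0,0],"fingers": 0},
    {"slide": [0,0,0],"delta_rot": [0,0,0],"fingers": 0},
  ],
)

```text
time_s: 11.45
tcp_pos: [0.5397, -0.4415, 0.1886]
eef_rot: [179.9, 0.0, -116.5]
contact_force: [-0.1, -0.4, -0.4]
gripper_width: 0.0421
gripper_force: 0.0
```

Run:
```python
from h import *
st=r.get_state();T=np.array(st['tcp_pos']);print(T,st['eef_rot'],st['contact_force'],st['gripper_width'])
w=cap('wrist','w6');print(proj(w,[T,[T[0],T[1],.137],[T[0],T[1],.118]]))
g=cv2.cvtColor(w['image'],cv2.COLOR_BGR2GRAY)
print([ (x,int(g[235,x])) for x in range(270,350,4)]); print([(y,int(g[y,308])) for y in range(160,330,6)])
a=cv2.resize(w['image'][130:430,160:460],(560,560));cv2.imwrite('pics/c6.png',a)
```

```text
[ 0.53971525 -0.44146184  0.18864823] [ 1.79902741e+02  5.51724614e-03 -1.16534411e+02] [-0.07867382 -0.38765532 -0.38087438] 0.042133310651076034
[[311.41958344 289.67255043]
 [311.42845688 257.78410323]
 [311.4309152  249.03904017]]
[(270, 64), (274, 62), (278, 61), (282, 62), (286, 59), (290, 58), (294, 65), (298, 148), (302, 162), (306, 192), (310, 173), (314, 160), (318, 137), (322, 155), (326, 156), (330, 156), (334, 135), (338, 59), (342, 59), (346, 160)]
[(160, 154), (166, 160), (172, 159), (178, 156), (184, 160), (190, 157), (196, 161), (202, 188), (208, 115), (214, 132), (220, 183), (226, 183), (232, 182), (238, 182), (244, 182), (250, 180), (256, 181), (262, 181), (268, 178), (274, 179), (280, 179), (286, 181), (292, 177), (298, 180), (304, 196), (310, 196), (316, 137), (322, 138), (328, 229)]
```

View pics/c6.png

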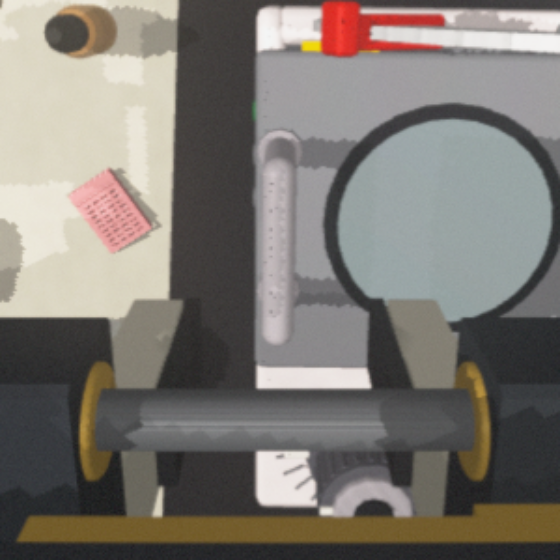

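Call:
play_rows(
  rows=[
    {"slide": [-0.01,-0.009,0.242],"delta_rot": [0,0,0],"fingers": 0},
    {"slide": [0,0,0.242],"delta_rot": [0,0,0],"fingers": 0},
    {"slide": [0,0,0],"delta_rot": [0,0,0],"fingers": 0},
    {"slide": [0,0,0],"delta_rot": [0,0,0],"fingers": -1},
    {"slide": [0,0,0],"delta_rot": [0,0,0],"fingers": -1},
    {"slide": [0,0,0],"delta_rot": [0,0,0],"fingers": -1},
    {"slide": [0,0,0],"delta_rot": [0,0,0],"fingers": -1},
    {"slide": [0,0,0],"delta_rot": [0,0,0],"fingers": -1},
  ],
  squeeze=40,
)

```text
time_s: 12.5
tcp_pos: [0.5428, -0.4416, 0.1189]
eef_rot: [-179.9, -0.0, -116.5]
contact_force: [-2.0, 3.0, 12.2]
gripper_width: 0.0021
gripper_force: 6.8
```

Run:
```python
from h import *
st=r.get_state();print(st['tcp_pos'],st['contact_force'],st['moment'],st['gripper_width'],st['gripper_force'],st['time_s'])
```

```text
[ 0.54280609 -0.44164746  0.11887067] [-1.96813192  3.00330723 12.24366875] [ 1.14694957  0.78609805 -0.01387387] 0.0021423620351318676 6.810162886977196 12.5
```

Run:
```python
from h import *
L=lambda n:pickle.load(open(f'pics/{n}.pkl','rb'))
w1,w2,w4,w6,t=map(L,('w1','w2','w4','w6','t0'))
print('bar w1,w6',tri([w1,w6],[(387.5,160),(309,261)]),tri([w1,w6,w4,t],[(387.5,160),(309,261),(310,243),(377.6,264.4)]))
print('barR w1,w6',tri([w1,w6],[(411,161),(309.5,206)]),'barL',tri([w1,w6],[(364,159),(308.5,313)]))
print('glass w1 w4',tri([w1,w4],[(381.5,201.5),(395,234)]),'collar w1 w2',tri([w1,w2],[(310.5,187.5),(311.5,251)]))
st=r.get_state();print(st['joints'])
```

```text
bar w1,w6 [ 0.54373729 -0.43791715  0.12939708] [ 0.54353945 -0.43796961  0.12699693]
barR w1,w6 [ 0.52618036 -0.47051255  0.12178133] barL [ 0.560803   -0.40628893  0.13706117]
glass w1 w4 [ 0.4825818  -0.40805004  0.09926689] collar w1 w2 [ 0.55943169 -0.31873916  0.13814483]
[-2.31947516e+01  2.60305453e+01 -2.31845895e+00  5.88132512e-02
 -6.15407001e+01 -3.32737052e+00]
```

Run:
```python
from h import *
st=r.get_state();T=np.array(st['tcp_pos']);print(T,st['contact_force'],st['gripper_width'],st['gripper_force'])
w=cap('wrist','w7');s=cap('scene','s7');L=lambda n:pickle.load(open(f'pics/{n}.pkl','rb'))
print(proj(w,[T,[T[0],T[1],.137]]))
g=cv2.cvtColor(w['image'],cv2.COLOR_BGR2GRAY)
for y in (170,190,210,230,250,270,290): print(y,g[y,276:346:3].tolist())
for n in('s0','s4','s7'):
    c=L(n);h=cv2.cvtColor(c['image'],cv2.COLOR_BGR2HSV)
    m=(abs(h[...,0]-26.)<8)&(h[...,1]>90); yy,xx=np.nonzero(m); k=(abs(xx-318)<30)&(abs(yy-285)<30); print(n,k.sum(),xx[k].mean(),yy[k].mean())
d=cv2.absdiff(L('s4')['image'],s['image']).max(2)>35
for y in range(196,300,4): print(y,''.join('#' if d[y,x] else '.' for x in range(230,350,2)))
```

```text
[ 0.54280609 -0.44164746  0.11887067] [-1.96813192  3.00330723 12.24366875] 0.0021423620351318676 6.810162886977196
[[311.42305491 289.67217757]
 [311.28298946 304.96852916]]
170 [60, 61, 63, 61, 63, 59, 62, 100, 150, 157, 159, 155, 158, 158, 156, 156, 158, 158, 157, 159, 158, 157, 159, 156]
190 [59, 61, 62, 55, 62, 59, 58, 101, 142, 139, 144, 156, 144, 143, 151, 143, 156, 155, 160, 160, 157, 158, 157, 159]
210 [61, 57, 61, 60, 58, 60, 59, 111, 139, 140, 137, 142, 141, 140, 142, 142, 140, 141, 139, 141, 140, 141, 149, 157]
230 [59, 59, 54, 56, 56, 55, 57, 127, 172, 174, 121, 97, 102, 100, 101, 94, 111, 117, 99, 99, 99, 96, 105, 113]
250 [58, 56, 53, 55, 52, 53, 57, 99, 140, 102, 115, 117, 122, 121, 119, 112, 102, 94, 96, 100, 92, 96, 98, 113]
270 [55, 51, 55, 53, 56, 55, 52, 107, 126, 104, 111, 115, 116, 117, 117, 108, 104, 95, 95, 94, 95, 99, 110, 103]
290 [75, 84, 84, 87, 86, 83, 83, 107, 118, 54, 52, 65, 116, 76, 54, 57, 104, 104, 105, 104, 104, 113, 113, 90]
s0 9 318.55555555555554 289.3333333333333
s4 9 318.55555555555554 289.3333333333333
s7 9 318.6666666666667 289.888888888888
[... 991 characters left out ...]
..................................................
260 ............................................................
264 ............................................................
268 ............................................................
272 ............................................................
276 ............................................................
280 ............................................................
284 ............................................................
288 ............................................................
292 ............................................................
296 ............................................................
```

Run:
```python
from h import *
c=r.capture('wrist');M=np.linalg.inv(np.array(c['T_tool_cam']));K=np.array([[c['fx'],0,c['cx']],[0,c['fy'],c['cy']],[0,0,1]])
print('fx',c['fx'])
for d in(0,-.01,-.02,-.03):
    for x in(.0095,.0125):
        P=np.array([[x,-.021,d],[x,.021,d]]);p=cv2.projectPoints(P,cv2.Rodrigues(M[:3,:3])[0],M[:3,3],K,np.array(c['distortion'],float))[0][:,0];print(d,x,p.round(0).tolist())
w=pickle.load(open('pics/w6.pkl','rb'));g=cv2.cvtColor(w['image'],cv2.COLOR_BGR2GRAY)
for y in (286,289,292,296,300,310,320,330): print(y,g[y,220:272:3].tolist(),g[y,350:412:3].tolist())
```

```text
fx 368.6261689649537
0 0.0095 [[272.0, 273.0], [351.0, 273.0]]
0 0.0125 [[271.0, 268.0], [351.0, 268.0]]
-0.01 0.0095 [[270.0, 280.0], [353.0, 281.0]]
-0.01 0.0125 [[269.0, 275.0], [353.0, 275.0]]
-0.02 0.0095 [[267.0, 289.0], [355.0, 289.0]]
-0.02 0.0125 [[267.0, 283.0], [356.0, 283.0]]
-0.03 0.0095 [[265.0, 298.0], [358.0, 298.0]]
-0.03 0.0125 [[264.0, 292.0], [358.0, 292.0]]
286 [212, 213, 211, 212, 211, 211, 211, 212, 213, 213, 151, 62, 61, 63, 61, 63, 60, 58] [58, 59, 158, 163, 162, 162, 163, 163, 162, 163, 161, 161, 160, 166, 157, 159, 161, 158, 158, 160, 158]
289 [212, 211, 212, 213, 210, 207, 206, 208, 207, 208, 143, 62, 66, 62, 56, 57, 61, 62] [48, 52, 63, 127, 129, 145, 161, 160, 160, 162, 161, 159, 159, 160, 156, 158, 157, 160, 157, 157, 159]
292 [214, 211, 213, 211, 131, 128, 129, 129, 131, 128, 127, 126, 124, 53, 52, 50, 59, 59] [86, 50, 55, 51, 52, 83, 130, 129, 130, 128, 130, 127, 127, 130, 126, 157, 157, 159, 157, 159, 157]
296 [212, 211, 213, 150, 131, 131, 128, 130, 127, 130, 126, 130, 112, 52, 49, 51, 58, 59] [140, 139, 77, 48, 51, 51, 111, 127, 132, 128, 128, 131, 129, 126, 127, 129, 156, 156, 154, 155, 157]
300 [177, 191, 147, 129, 127, 129, 130, 130, 129, 128, 129, 128, 79, 50, 48, 51, 57, 58] [140, 139, 127, 45, 50, 52, 67, 126, 128, 130, 128, 126, 127, 130, 128, 128, 146, 162, 158, 110, 72]
310 [136, 131, 128, 129, 129, 128, 129, 128, 143, 131, 122, 63, 44, 46, 45, 47, 49, 50] [135, 137, 118, 51, 49, 47, 48, 61, 112, 120, 122, 127, 126, 128, 126, 129, 128, 127, 127, 54, 57]
320 [91, 127, 126, 130, 128, 129, 129, 127, 128, 125, 55, 49, 46, 43, 45, 42, 46, 44] [137, 135, 109, 44, 49, 50, 48, 49, 56, 123, 128, 127, 126, 127, 129, 127, 126, 126, 100, 48, 46]
330 [92, 125, 127, 131, 126, 126, 125, 128, 118, 42, 43, 44, 46, 39, 45, 47, 47, 43] [230, 229, 216, 47, 50, 41, 50, 49, 44, 50, 113, 128, 127, 129, 128, 127, 127, 125, 86, 81, 106]
```

Call:
play_rows(
  rows=[
    {"slide": [0,0,-0.1],"delta_rot": [0,0,0],"fingers": -0.1},
    {"slide": [0,0,0],"delta_rot": [0,0,0],"fingers": -0.1},
    {"slide": [0,0,0],"delta_rot": [0,0,0],"fingers": -0.1},
    {"slide": [0,0,0],"delta_rot": [0,0,0],"fingers": -0.1},
    {"slide": [0,0,0],"delta_rot": [0,0,0],"fingers": -0.1},
    {"slide": [0,0,0.1],"delta_rot": [0,0,0],"fingers": -0.1},
    {"slide": [0,0,0.08],"delta_rot": [0,0,0],"fingers": -0.1},
    {"slide": [0,0,0],"delta_rot": [0,0,0],"fingers": -0.1},
  ],
  squeeze=25,
)

```text
time_s: 13.65
tcp_pos: [0.5412, -0.4405, 0.1029]
eef_rot: [179.8, 0.0, -116.5]
contact_force: [-0.3, -0.2, 0.3]
gripper_width: 0.0393
gripper_force: 0.0
```

Call:
play_rows(
  rows=[
    {"slide": [0,0,0.03],"delta_rot": [0,0,0],"fingers": -0.1},
    {"slide": [0,0,0],"delta_rot": [0,0,0],"fingers": -1},
    {"slide": [0,0,0],"delta_rot": [0,0,0],"fingers": -1},
    {"slide": [0,0,0],"delta_rot": [0,0,0],"fingers": -1},
    {"slide": [0,0,0],"delta_rot": [0,0,0],"fingers": -1},
    {"slide": [0,0,0],"delta_rot": [0,0,0],"fingers": -1},
  ],
)

```text
time_s: 14.4
tcp_pos: [0.5424, -0.4412, 0.1008]
eef_rot: [-180.0, -0.0, -116.5]
contact_force: [-0.2, -0.3, 1.6]
gripper_width: 0.0114
gripper_force: 25.0
```

Call:
play_rows(
  rows=[
    {"slide": [0,0.015,-0.046],"delta_rot": [0,0,0],"fingers": -1},
    {"slide": [0,0.017,-0.045],"delta_rot": [0,0,0],"fingers": -1},
    {"slide": [0,0.02,-0.044],"delta_rot": [0,0,0],"fingers": -1},
    {"slide": [0,0.022,-0.043],"delta_rot": [0,0,0],"fingers": -1},
    {"slide": [0,0.024,-0.042],"delta_rot": [0,0,0],"fingers": -1},
    {"slide": [0,0.026,-0.04],"delta_rot": [0,0,0],"fingers": -1},
    {"slide": [0,0.028,-0.039],"delta_rot": [0,0,0],"fingers": -1},
    {"slide": [0,0.03,-0.038],"delta_rot": [0,0,0],"fingers": -1},
  ],
)

```text
time_s: 15.4
tcp_pos: [0.5189, -0.4291, 0.1524]
eef_rot: [-179.8, 0.0, -116.5]
contact_force: [6.3, -1.0, -1.7]
gripper_width: 0.0111
gripper_force: 25.0
```

Run:
```python
from h import *
st=r.get_state();print(st['tcp_pos'],st['contact_force'],st['gripper_width'],st['gripper_force'],st['time_s'])
O=np.array([.485,-.409,.005]);yw=np.radians(153.2);X=np.array([np.cos(yw),np.sin(yw),0]);Y=np.array([-X[1],X[0],0])
pt=lambda q,rr=.115:O+X*(.07-rr*np.cos(q))+Y*.0725+np.array([0,0,.09+rr*np.sin(q)])
for n in('wrist','scene','top'):
    c=cap(n,n+'8');h=cv2.cvtColor(c['image'],cv2.COLOR_BGR2HSV);u0=proj(c,pt(.42))[0]
    print(n,'pred .4/.45/.5',proj(c,[pt(.4),pt(.45),pt(.5)]).round(1).tolist())
    for k,m in (('red',((h[...,0]<8)|(h[...,0]>172))&(h[...,1]>130)&(h[...,2]>70)),('yel',(abs(h[...,0]-27.)<7)&(h[...,1]>100)&(h[...,2]>90))):
        k2,l,s2,ce=cv2.connectedComponentsWithStats(m.astype(np.uint8)); 
        print(' ',k,[(s2[j].tolist(),ce[j].round(1).tolist()) for j in range(1,k2) if np.hypot(*(ce[j]-u0))<45 and s2[j,4]>5])
```

```text
[ 0.51893987 -0.42910134  0.15239788] [ 6.28547066 -0.9572036  -1.69114767] 0.011112806099624114 25.006519854068756 15.4
wrist pred .4/.45/.5 [[319.0, 154.3], [323.9, 154.9], [329.6, 155.7]]
  red [([285, 126, 81, 37, 1470], [312.3, 144.1])]
  yel [([296, 158, 57, 8, 343], [326.6, 161.9])]
scene pred .4/.45/.5 [[324.2, 264.8], [322.6, 261.9], [320.9, 259.1]]
  red [([310, 249, 27, 21, 130], [324.8, 258.7])]
  yel []
top pred .4/.45/.5 [[415.8, 309.5], [415.4, 311.2], [414.9, 313.2]]
  red []
  yel []
```

Run:
```python
from h import *
O=np.array([.485,-.409,.005]);yw=np.radians(153.2);X=np.array([np.cos(yw),np.sin(yw),0]);Y=np.array([-X[1],X[0],0])
H=O+.07*X+np.array([0,0,.09])
ends={'w1':(438,198),'w2':(569,271),'w4':(393,138),'wrist8':(366,150),'s0':(311,267),'scene8':(311,267)}
for n,e in ends.items():
    c=pickle.load(open(f'pics/{n}.pkl','rb'));h=cv2.cvtColor(c['image'],cv2.COLOR_BGR2HSV)
    m=(((h[...,0]<9)|(h[...,0]>171))&(h[...,1]>110)&(h[...,2]>60)).astype(np.uint8)
    k,l,st,ce=cv2.connectedComponentsWithStats(m)
    yy,xx=np.nonzero(m); i=np.argmin(np.hypot(xx-e[0],yy-e[1])); yy,xx=np.nonzero(l==l[yy[i],xx[i]])
    dd=np.hypot(xx-e[0],yy-e[1]); 
    k=(dd<.55*dd.max())&(dd>.05*dd.max()); P=np.c_[xx,yy][k].astype(np.float32)
    vx,vy,x0,y0=cv2.fitLine(P,cv2.DIST_L2,0,.01,.01).ravel()
    o,d1=ray(c,(x0,y0));_,d2=ray(c,(x0+20*vx,y0+20*vy)); nn=np.cross(d1,d2); d=np.cross(nn,Y); d/=np.linalg.norm(d)
    if d@X>0:d=-d
    out=[]
    for yp in(.0725,.078,.0835):
        # point of the line at plane y=yp, r=.115 : angle
        q0=None
        for s in np.linspace(-40,40,1601):
            o2,dv=ray(c,(x0+s*vx,y0+s*vy)); lam=(yp-(o2-O)@Y)/(dv@Y); p=o2+lam*dv-H; a,b=-p@X,p[2]
            if q0 is None or abs(np.hypot(a,b)-.115)<q0[0]: q0=(abs(np.hypot(a,b)-.115),np.arctan2(b,a))
        out.append(round(q0[1],3))
    print(n,len(P),'dir angle',round(np.arctan2(d[2],-d@X),3),'pos angle y=.0725/.078/.0835',out)
```

```text
w1 56 dir angle 0.514 pos angle y=.0725/.078/.0835 [np.float64(0.521), np.float64(0.411), np.float64(0.299)]
w2 349 dir angle 0.421 pos angle y=.0725/.078/.0835 [np.float64(0.502), np.float64(0.454), np.float64(0.407)]
w4 357 dir angle 1.306 pos angle y=.0725/.078/.0835 [np.float64(-0.719), np.float64(0.645), np.float64(1.288)]
wrist8 495 dir angle 1.299 pos angle y=.0725/.078/.0835 [np.float64(0.048), np.float64(-1.108), np.float64(1.091)]
s0 61 dir angle 0.426 pos angle y=.0725/.078/.0835 [np.float64(0.462), np.float64(0.493), np.float64(0.524)]
scene8 62 dir angle 0.372 pos angle y=.0725/.078/.0835 [np.float64(0.459), np.float64(0.49), np.float64(0.522)]
```

Run:
```python
from h import *
O=np.array([.485,-.409,.005]);yw=np.radians(153.2);X=np.array([np.cos(yw),np.sin(yw),0]);Y=np.array([-X[1],X[0],0])
H=O+.07*X+np.array([0,0,.09])
for n in('w1','w2','s0','s7','w4','wrist8'):
    c=pickle.load(open(f'pics/{n}.pkl','rb'));h=cv2.cvtColor(c['image'],cv2.COLOR_BGR2HSV)
    u0=proj(c,H-.115*X+.0725*Y)[0]; q4=proj(c,H-.115*np.cos(.4)*X+.0725*Y+np.array([0,0,.115*np.sin(.4)]))[0]
    m=((abs(h[...,0]-27.)<8)&(h[...,1]>90)&(h[...,2]>80)).astype(np.uint8)
    yy,xx=np.nonzero(m);k=(np.hypot(xx-u0[0],yy-u0[1])<45)|(np.hypot(xx-q4[0],yy-q4[1])<40);xx,yy=xx[k],yy[k]
    if not len(xx):continue
    print(n,len(xx),'pred q0',u0.round(1),'q.4',q4.round(1),'yellow mean',xx.mean().round(1),yy.mean().round(1),'x',xx.min(),xx.max(),'y',yy.min(),yy.max())
    for f,P in(('mean',(xx.mean(),yy.mean())),):
        for yp in(.070,.0725):
            o,d=ray(c,P);p=o+d*(yp-(o-O)@Y)/(d@Y)-H;print('   y',yp,'r',np.hypot(p@X,p[2]).round(4),'ang',np.arctan2(p[2],-p@X).round(3))
```

```text
w1 61 pred q0 [428.4 172.1] q.4 [437.  181.7] yellow mean 426.9 174.6 x 425 429 y 165 183
   y 0.07 r 0.1113 ang 0.013
   y 0.0725 r 0.1106 ang -0.06
w2 188 pred q0 [540.2 213.6] q.4 [575.  239.6] yellow mean 537.4 218.0 x 532 542 y 200 236
   y 0.07 r 0.1116 ang 0.013
   y 0.0725 r 0.1107 ang -0.023
s0 8 pred q0 [329.9 290.3] q.4 [324.2 264.8] yellow mean 318.8 289.4 x 317 320 y 288 290
   y 0.07 r 0.0982 ang 0.037
   y 0.0725 r 0.0974 ang 0.053
s7 7 pred q0 [329.9 290.3] q.4 [324.2 264.8] yellow mean 318.7 289.6 x 317 320 y 289 290
   y 0.07 r 0.0981 ang 0.033
   y 0.0725 r 0.0973 ang 0.05
w4 103 pred q0 [336.8 140.2] q.4 [355.5 142.1] yellow mean 337.1 145.2 x 321 361 y 142 147
   y 0.07 r 0.1212 ang 0.268
   y 0.0725 r 0.1571 ang 0.688
wrist8 345 pred q0 [303.5 149.7] q.4 [319.  154.3] yellow mean 326.5 162.0 x 296 352 y 158 165
   y 0.07 r 0.1196 ang 0.54
   y 0.0725 r 0.139 ang 0.729
```

Call:
play_rows(
  rows=[
    {"slide": [0,0.019,-0.022],"delta_rot": [0,0,0],"fingers": -1},
    {"slide": [0,0.019,-0.022],"delta_rot": [0,0,0],"fingers": -1},
    {"slide": [0,0,0],"delta_rot": [0,0,0],"fingers": -1},
    {"slide": [0,0,0],"delta_rot": [0,0,0],"fingers": -1},
  ],
)

```text
time_s: 16.05
tcp_pos: [0.5142, -0.4267, 0.1588]
eef_rot: [-179.8, 0.0, -116.5]
contact_force: [7.9, -0.8, 0.4]
gripper_width: 0.011
gripper_force: 25.0
```

Run:
```python
from h import *
from scipy.optimize import brentq
st=r.get_state();T=np.array(st['tcp_pos']);print(T,st['eef_rot'],st['contact_force'],st['gripper_width'],st['time_s'],st['joints'])
yw=np.radians(153.4);X=np.array([np.cos(yw),np.sin(yw),0]);Y=np.array([-X[1],X[0],0]);O=np.array([.4825,-.4075,.005]);H=O+.07*X+np.array([0,0,.09])
G=np.array([.5424,-.4412,.1008]);d=T-G
print('q from z',brentq(lambda q:.138*np.sin(q)+.042*np.cos(q)-.042-d[2],0,1),'from x',brentq(lambda q:.138-.138*np.cos(q)+.042*np.sin(q)-d@X,0,1))
w=cap('wrist','w9');s=cap('scene','s9')
pt=lambda q,rr=.115,y=.0725:H-X*rr*np.cos(q)+Y*y+np.array([0,0,rr*np.sin(q)])
for c,n in((w,'w'),(s,'s')):
    h=cv2.cvtColor(c['image'],cv2.COLOR_BGR2HSV);u0=proj(c,pt(.46))[0];print(n,'tip pred .42 .46 .5',proj(c,[pt(.42),pt(.46),pt(.5)]).round(1).tolist())
    for k,m in(('red',((h[...,0]<9)|(h[...,0]>171))&(h[...,1]>110)&(h[...,2]>60)),('yel',(abs(h[...,0]-27.)<8)&(h[...,1]>90)&(h[...,2]>80))):
        yy,xx=np.nonzero(m);g=np.hypot(xx-u0[0],yy-u0[1])<60;xx,yy=xx[g],yy[g]
        print(k,len(xx))
        if n=='w':
            for y in range(yy.min(),yy.max()+1,2): v=xx[yy==y]; print('  row',y,v.min() if len(v) else '',v.max() if len(v) else '',len(v))
        elif len(xx): print(xx.min(),xx.max(),yy.min(),yy.max(),xx.mean(),yy.mean())
```

```text
[ 0.51424941 -0.426721    0.15881592] [-1.79803254e+02  4.66351476e-03 -1.16495334e+02] [ 7.92207216 -0.76731458  0.3967768 ] 0.010976450611384081 16.05 [-2.30012731e+01  2.14668396e+01 -3.99918279e+00  8.13868722e-03
 -6.43373130e+01 -3.49758092e+00]
q from z 0.4706899616341237 from x 0.44638740093504786
w tip pred .42 .46 .5 [[315.6, 154.4], [319.5, 154.9], [323.9, 155.4]]
red 1443
  row 126 278 293 16
  row 128 275 296 22
  row 130 275 296 22
  row 132 275 296 22
  row 134 275 296 22
  row 136 275 353 79
  row 138 276 354 79
  row 140 276 354 79
  row 142 276 353 31
  row 144 276 304 29
  row 146 276 304 29
  row 148 276 304 29
  row 150 276 305 30
  row 152 276 318 43
  row 154 275 342 68
  row 156 275 350 76
  row 158 276 295 20
  row 160 280 293 14
yel 419
  row 157 331 345 14
  row 159 297 346 50
  row 161 294 346 53
  row 163 291 346 56
  row 165 292 326 35
s tip pred .42 .46 .5 [[321.8, 263.9], [320.5, 261.5], [319.1, 259.3]]
red 157
309 336 249 269 324.4777070063694 258.89171974522293
yel 0
```

Run:
```python
from h import *
yw=np.radians(153.4);X=np.array([np.cos(yw),np.sin(yw),0]);Y=np.array([-X[1],X[0],0]);O=np.array([.4825,-.4075,.005]);H=O+.07*X+np.array([0,0,.09])
def P(r_,y,m,t): # t tangential offset
    return H-X*(r_*np.cos(m)-t*np.sin(m))+Y*y+np.array([0,0,r_*np.sin(m)+t*np.cos(m)])
for n,bx in(('w2',(564,626,218,276)),('s0',(306,340,246,272))):
    c=pickle.load(open(f'pics/{n}.pkl','rb'));h=cv2.cvtColor(c['image'],cv2.COLOR_BGR2HSV)
    m=(((h[...,0]<9)|(h[...,0]>171))&(h[...,1]>90)&(h[...,2]>50))
    v=c['image'][...,2]
    for y in range(bx[2],bx[3],2 if n=='w2' else 1): print(y,''.join(('%d'%(v[y,x]//26)) if m[y,x] else '.' for x in range(bx[0],bx[1])))
    for mm in(.40,.46,.52):
        print(mm,'inner end: in-bot,in-top,out-bot,out-top',proj(c,[P(.097,.0725,mm,-.003),P(.097,.0725,mm,.003),P(.097,.0835,mm,-.003),P(.097,.0835,mm,.003)]).round(0).tolist(),'r.115 in-bot,in-top,out-bot,out-top',proj(c,[P(.115,.0725,mm,-.003),P(.115,.0725,mm,.003),P(.115,.0835,mm,-.003),P(.115,.0835,mm,.003)]).round(0).tolist())
```

```text
218 ..............................................................
220 ..............................................................
222 ..............................777878888877877787776...........
224 ............................5667788888888888888888887.........
226 ..........................44455677888888888888888888888.......
228 .........................4444445667788888888888888888888......
230 .........................444444445667888888888888888878888....
232 ..........................444444445678899999999999999999998...
234 ..........................444444445577888888888888878888888...
236 .........................444444445677888888888888888888888....
238 .......................444444444567788888887877788888876......
240 ......................44444455666666676666666555555554........
242 ....................44444455677666666666666...................
244 ...................4444455677766......6665....................
246 ..................444445677876................................
248 ................4444455678876.................................
250 ...............444445677
[... 2426 characters left out ...]
..........................
271 ..................................
0.4 inner end: in-bot,in-top,out-bot,out-top [[312.0, 273.0], [311.0, 270.0], [315.0, 276.0], [313.0, 273.0]] r.115 in-bot,in-top,out-bot,out-top [[323.0, 267.0], [322.0, 263.0], [326.0, 270.0], [324.0, 267.0]]
0.46 inner end: in-bot,in-top,out-bot,out-top [[311.0, 270.0], [309.0, 267.0], [313.0, 273.0], [312.0, 270.0]] r.115 in-bot,in-top,out-bot,out-top [[321.0, 263.0], [320.0, 260.0], [324.0, 266.0], [322.0, 263.0]]
0.52 inner end: in-bot,in-top,out-bot,out-top [[309.0, 267.0], [307.0, 264.0], [312.0, 270.0], [310.0, 267.0]] r.115 in-bot,in-top,out-bot,out-top [[319.0, 260.0], [317.0, 257.0], [322.0, 263.0], [320.0, 260.0]]
```

Run:
```python
from h import *
yw=np.radians(153.4);X=np.array([np.cos(yw),np.sin(yw),0]);Y=np.array([-X[1],X[0],0]);O=np.array([.4825,-.4075,.005]);H=O+.07*X+np.array([0,0,.09])
def P(r_,y,m,t): return H-X*(r_*np.cos(m)-t*np.sin(m))+Y*y+np.array([0,0,r_*np.sin(m)+t*np.cos(m)])
for n in('w1','w4','wrist8','w9'):
    c=pickle.load(open(f'pics/{n}.pkl','rb'));h=cv2.cvtColor(c['image'],cv2.COLOR_BGR2HSV)
    m=(((h[...,0]<9)|(h[...,0]>171))&(h[...,1]>90)&(h[...,2]>50));u=proj(c,P(.115,.078,.47,0))[0]
    yy,xx=np.nonzero(m);k=np.hypot(xx-u[0],yy-u[1])<55;xx,yy=xx[k],yy[k]
    print(n,'red x',xx.min(),xx.max(),'y',yy.min(),yy.max(),'| rowmax',[(int(y),int(xx[yy==y].max())) for y in sorted(set(yy))[::4]])
    for mm in(.42,.46,.50,.54): print(mm,'in end top in/out prong',proj(c,[P(.097,.0725,mm,.003),P(.097,.0835,mm,.003)]).round(1).tolist())
# scene: lid side/front corner motion check, yellow in q=0
c=pickle.load(open('pics/s0.pkl','rb'));print(proj(c,[P(.100,.0715,0,.002),P(.104,.0715,0,.002)]))
```

```text
w1 red x 435 452 y 171 198 | rowmax [(171, 442), (175, 452), (179, 451), (183, 442), (187, 441), (191, 440), (195, 439)]
0.42 in end top in/out prong [[434.8, 195.7], [442.1, 195.7]]
0.46 in end top in/out prong [[435.4, 197.2], [442.8, 197.3]]
0.5 in end top in/out prong [[436.0, 198.9], [443.4, 198.9]]
0.54 in end top in/out prong [[436.6, 200.7], [444.0, 200.7]]
w4 red x 331 393 y 118 147 | rowmax [(118, 343), (122, 351), (126, 391), (130, 393), (134, 355), (138, 356), (142, 392), (146, 347)]
0.42 in end top in/out prong [[387.8, 142.6], [388.9, 124.8]]
0.46 in end top in/out prong [[391.7, 142.8], [392.8, 124.8]]
0.5 in end top in/out prong [[395.8, 143.0], [397.0, 124.7]]
0.54 in end top in/out prong [[400.2, 143.2], [401.5, 124.6]]
wrist8 red x 284 366 y 126 162 | rowmax [(126, 304), (130, 308), (134, 308), (138, 366), (142, 366), (146, 315), (150, 315), (154, 346), (158, 308), (162, 296)]
0.42 in end top in/out prong [[359.8, 154.8], [360.6, 132.7]]
0.46 in end top in/out prong [[364.0, 155.2], [365.0, 132.7]]
0.5 in end top in/out prong [[368.7, 155.7], [369.8, 132.8]]
0.54 in end top in/out prong [[373.8, 156.1], [374.9, 132.9]]
w9 red x 274 354 y 126 161 | rowmax [(126, 293), (130, 297), (134, 297), (138, 354), (142, 353), (146, 304), (150, 305), (154, 346), (158, 295)]
0.42 in end top in/out prong [[348.5, 153.9], [349.2, 132.5]]
0.46 in end top in/out prong [[352.5, 154.3], [353.2, 132.6]]
0.5 in end top in/out prong [[356.8, 154.8], [357.6, 132.6]]
0.54 in end top in/out prong [[361.5, 155.2], [362.4, 132.7]]
[[318.51392876 290.79058301]
 [321.04389079 290.3053581 ]]
```

Call:
play_rows(
  rows=[
    {"slide": [0,0.016,-0.017],"delta_rot": [0,0,0],"fingers": -1},
    {"slide": [0,0,0],"delta_rot": [0,0,0],"fingers": -1},
    {"slide": [0,0,0],"delta_rot": [0,0,0],"fingers": -1},
  ],
)

```text
time_s: 16.52
tcp_pos: [0.5122, -0.4256, 0.1614]
eef_rot: [-179.8, 0.0, -116.5]
contact_force: [7.4, -1.3, 1.3]
gripper_width: 0.0112
gripper_force: 25.0
```

Run:
```python
from h import *
from scipy.optimize import brentq
st=r.get_state();T=np.array(st['tcp_pos']);print(T,st['contact_force'],st['gripper_width'],st['time_s'])
yw=np.radians(153.4);X=np.array([np.cos(yw),np.sin(yw),0]);Y=np.array([-X[1],X[0],0]);O=np.array([.4825,-.4075,.005]);H=O+.07*X+np.array([0,0,.09])
d=T-[.5424,-.4412,.1008]
print('q z',brentq(lambda q:.138*np.sin(q)+.042*np.cos(q)-.042-d[2],0,1),'x',brentq(lambda q:.138-.138*np.cos(q)+.042*np.sin(q)-d@X,0,1))
w=cap('wrist','w10');pt=lambda q:H-X*.115*np.cos(q)+Y*.0725+np.array([0,0,.115*np.sin(q)])
h=cv2.cvtColor(w['image'],cv2.COLOR_BGR2HSV);m=(abs(h[...,0]-27.)<8)&(h[...,1]>90)&(h[...,2]>80);u=proj(w,pt(.46))[0]
yy,xx=np.nonzero(m);k=np.hypot(xx-u[0],yy-u[1])<50;print('yellow',xx[k].min(),xx[k].max(),yy[k].min(),yy[k].max(),'pred .44 .48 .52',proj(w,[pt(.44),pt(.48),pt(.52)])[:,0].round(1))
m=(((h[...,0]<9)|(h[...,0]>171))&(h[...,1]>90)&(h[...,2]>50));yy,xx=np.nonzero(m);k=np.hypot(xx-u[0],yy-u[1])<55;print('red max',xx[k].max())
# collar pointer: brightness round the axis between ring and deck, before/after
C=np.array([.5596,-.319,0])
for n in('w2','w3'):
    c=pickle.load(open(f'pics/{n}.pkl','rb'))
    for rr,z in((.028,.101),(.033,.098)):
        a=np.radians(np.arange(-100,101,10));p=proj(c,[C-X*rr*np.cos(t)-Y*rr*np.sin(t)+np.array([0,0,z]) for t in a])
        print(n,rr,[(int(np.degrees(t)),c['image'][int(v),int(u)].tolist()) for t,(u,v) in zip(a,p.round()) if -30<np.degrees(t)<80])
```

```text
[ 0.51221471 -0.4256207   0.16138145] [ 7.43439852 -1.29621952  1.25667167] 0.01123129532674537 16.525
q z 0.49567418602049534 x 0.46981264560691954
yellow 289 343 157 165 pred .44 .48 .52 [313.1 317.  321.5]
red max 349
w2 0.028 [(-29, [226, 229, 236]), (-20, [221, 224, 232]), (-10, [208, 209, 219]), (0, [216, 219, 226]), (10, [168, 171, 182]), (20, [209, 212, 220]), (29, [203, 208, 217]), (40, [216, 219, 228]), (50, [212, 217, 224]), (59, [192, 197, 208]), (70, [226, 229, 235])]
w2 0.033 [(-29, [228, 231, 238]), (-20, [226, 229, 236]), (-10, [226, 229, 237]), (0, [67, 72, 227]), (10, [226, 230, 236]), (20, [229, 230, 238]), (29, [229, 231, 238]), (40, [179, 179, 189]), (50, [220, 226, 231]), (59, [227, 228, 236]), (70, [199, 202, 214])]
w3 0.028 [(-29, [222, 225, 232]), (-20, [223, 226, 233]), (-10, [171, 174, 185]), (0, [223, 229, 234]), (10, [226, 229, 235]), (20, [226, 228, 235]), (29, [222, 225, 233]), (40, [226, 228, 235]), (50, [168, 170, 177]), (59, [105, 100, 105]), (70, [105, 99, 102])]
w3 0.033 [(-29, [226, 228, 236]), (-20, [224, 228, 235]), (-10, [204, 206, 227]), (0, [223, 230, 234]), (10, [150, 149, 153]), (20, [225, 229, 235]), (29, [225, 229, 235]), (40, [178, 181, 190]), (50, [206, 209, 217]), (59, [226, 229, 236]), (70, [178, 181, 193])]
```

```bash
python3 -c "
from plant import r
print(r.close_job())"
```

```text
the job is handed in; nothing more can be done
None
```

I handed the job in at 16.5 s on the robot's clock, with the collar turned to its stop, the lid held at about 0.475 rad and the red clip measured at about 0.475 (±0.02). That match comes from arm position and pixel measurements, because the arc hid the yellow pointer from the side.

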